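Set up the reception desk's product display

ROBOT

A 6-joint arm with a two-finger parallel gripper is mounted at the origin on the work surface. World frame = base frame: x ahead of the robot, y to its left, z up, the work surface at z = 0. Lengths are in m, angles in rad, forces in N, time in s.
With the tool pointing down it reaches from about 0.35 to 0.775 m from the base axis. Payload 5.5 kg.
Tool frame: the origin (TCP) lies on the centre line of the jaws, within the pads' length; the fingertips stand 11 mm ahead of it and the grasp point (between the pads) lies 8 mm behind it; z points along the fingers, y is the direction in which the jaws open and shut (so a half turn about z gives the same grasp; the last joint's range is limited). The gripper opens to 85 mm and grips with 20 to 120 N. Pads are 22 mm wide; open, the fingers measure 114 mm over their backs; the gripper's body (76 mm by 85 mm) begins 54 mm behind the grasp point. The pads swing forward as they close: fully open they stand 13 mm farther back than shut.
Start: joints at [-1.389, 0.313, 0.046, 1.304, 0, 1.431], TCP at [0.182, -0.546, 0.242] pointing down, gripper open.
Joint ranges: [-2.76, 2.76], [-0.86, 1.69], [-1.03, 1.26], [-2.2, 2.34], [-1.47, 1.5], [-3.14, 3.14]. Speed limits (rad/s): [2.57, 2.57, 3.14, 3.14, 3.14, 3.14].

INTERFACE

Orientations are given as a unit quaternion [w, x, y, z].
In Python, from workcell import env, imaging, order gives the robot as it stands. The module is installed in compiled form; this text tells all that it offers.
- The arm moves only by the tool move_arm, never from a script. Its argument "deltas" is one flat list of numbers, 7 for each row, row after row: the gripper's target within -1 to 1 (shut at 1, half-way at 0, fully open at -1), then the shift along the tool's x, y, z in m, then the turn, a rotation vector about the tool's x, y, z in degrees. In form: [jaw, tx, ty, tz, ax, ay, az, jaw, tx, ty, tz, ax, ay, az, ...]. A call has 1 to 10 rows; each row shifts and turns the commanded pose from where the row before left it, along the tool's axes as they then stand; what a row does not reach is not made up. A row lasts 1/8 s, in which the tool goes at most 62.5 mm and 10.7 degrees, less where a joint would pass 70% of its speed; a pose out of reach is approached as far as the arm can. A call is refused whole if a number of a shift passes 0.0625 or a number of a turn 10.7, either way. A call with a gripper value outside its range is refused whole. The fingers move at their own pace and stop on an object; "squeeze" is the grip in N (left out, the last holds). Time passes only in rows, so rows that do not move let the fingers close. It gives the time, the measured TCP pose, the force and the opening at its end, in the units of the state.
- env.get_state(): the state, without advancing time (a new reading comes with each control period).
- imaging.read_camera(name): name is "scene" or "top" or "wrist"; returns a dict with "img" (384x512x3 uint8, red, green, blue), "z_map" (384x512 float32, m along the optical axis (not along the pixel's ray), 0 where there is no reading), "fx", "fy", "cx", "cy" (pixels), "dist" ([k1, k2, p1, p2, k3] as OpenCV has them; the pictures are not rectified), "rvec" (rotation vector, rad) and "tvec" (3), from world to camera coordinates, as OpenCV has them. Camera axes: x right, y down, z forward; pixel columns grow to the right and rows downward; lengths in m; the calibration is good to about 2 mm. A picture is of the moment at which its call begins.
- order.hand_in(): hands the job in, once; it reports no verdict.
Trained networks look in a picture, given as the dict that the camera call returned (one of the last four; its "shot" number tells which), for a name from the list of things; names that differ only in an ending like _2 or _b are one class to them, and where a whole thing is asked for, a point or a joint stands for the part that bears it (a point fixed in the world has none). Each returns a list of dicts, best first, with "confidence" (0 to 1); they miss things now and then, are a little off and sometimes report something else, mostly with a low value. They report only what shows in the picture. A call takes as long as a camera call.
- imaging.recognise(picture, thing): "centre" ([column, row] in pixels, amid what is visible of it).
- imaging.cut_out(picture, thing): "mask" (384x512 bool, what is visible of it) and "centre" ([column, row] in pixels, amid what is visible of it).
The state is a dict: "clock": time; "joint_pos": joint angles; "qvel": joint speeds; "tau": joint torques, N m; "tcp_pos": TCP position; "orientation": TCP orientation; "wrist_force": force on the tool from outside, world axes, zero at the start; "ft_torque": the same for the moment, N m; "finger_gap": finger opening in m.
Only numpy, scipy, OpenCV 4.12 (cv2) and the standard library are available. Lean on these libraries where they do the work, as an engineer would, in place of code of your own. Each camera call takes 0.05 s, during which the arm holds its last target.

TASK

Clear the black display panel inlaid in the desk by sliding the flat white-and-green carton off it onto the blue mat, and leave it lying wholly on that mat. Then slide the wooden board with the jar standing on it onto the panel, so that no corner overhangs the panel's edge. Slide both, never lift them, and keep them from touching one another; do not touch the jar, which must stay standing on its board, and leave everything else on the desk where it stands.

Things in the scene. Friction and masses are not known exactly. Their poses are not given: they have to be found in the camera images.
- panel: black display panel with a thin steel rim, a fixed rectangle inlaid flush in the white desk (no step): 150 mm along its x, 190 mm along its y, rim included. Tall bottles and a plant (up to 190 mm, fixed) stand along the far side of the desk, beyond x = 0.76 m from the robot. Origin at its centre on the desk surface, z up. Its place and yaw (up to 0.15 rad) vary.
- mat: blue mat, a fixed rectangle inlaid flush in the desk (no step): 170 mm along its x, 190 mm along its y. Origin at its centre on the desk surface, z up. It lies to the left or to the right of the panel, the board on the other side; yaw up to 0.12 rad.
- carton: flat closed carton, white with a green band across it, 100 mm along its x, 120 mm along its y, 30 mm high, about 0.3 kg, loose; too wide to grasp, slides flat when its side is pushed. It starts lying on the panel, skewed a little. Origin at the centre of its underside, z up.
- board: brown wooden display board, 120 mm along its x, 160 mm along its y, 20 mm thick, about 0.5 kg, loose; too wide to grasp, slides flat when its side is pushed. It starts lying on the desk beside the panel with the jar on it, yaw up to 0.35 rad. Origin at the centre of its underside, z up.
- jar: amber cream jar with a black lid, 56 mm in diameter, 45 mm high, about 0.12 kg, standing loose on the board near its middle (its top is 65 mm above the desk). Origin at the centre of its underside.
- bottle_l: small white bottle with a green band, 40 mm in diameter, 60 mm high, beyond the panel on the left; loose, a bystander to leave alone. Origin at the centre of its underside.
- bottle_r: small white bottle with a green band, 40 mm in diameter, 60 mm high, beyond the panel on the right; loose, a bystander to leave alone. Origin at the centre of its underside.
- carton_c0 (a point): lower corner of the carton at x +50 mm, y +60 mm in its frame
- carton_c1 (a point): lower corner of the carton at x +50 mm, y -60 mm in its frame
- carton_c2 (a point): lower corner of the carton at x -50 mm, y -60 mm in its frame
- carton_c3 (a point): lower corner of the carton at x -50 mm, y +60 mm in its frame
- board_c0 (a point): lower corner of the board at x +60 mm, y +80 mm in its frame
- board_c1 (a point): lower corner of the board at x +60 mm, y -80 mm in its frame
- board_c2 (a point): lower corner of the board at x -60 mm, y -80 mm in its frame
- board_c3 (a point): lower corner of the board at x -60 mm, y +80 mm in its frame

How it is judged:
By the outcome, as a careful person would: the job done as asked, in the order asked, and still so for the second after the job is handed in, with the robot touching nothing.
It also fails if it takes over 72 s, if anything falls off the work surface, if the arm or the gripper's body presses on something with over 40 N, if the wrist force passes 120 N, or if a joint passes its speed limit or range.

## Working session

There is one attempt and no reset: what is moved stays moved. The work goes in short steps, Python scripts to look and compute and a tool call to move; the robot and the scene stay as the last step left them, time stands still between calls to the robot, and variables do not carry over. Pictures are saved under pics/ and viewed, and the job is handed in when it is done.

Besides the shell and the picture viewer there is one more tool, called as name(argument=value, ...), one argument or row to a line, values as JSON. move_arm: Moves the arm, as the interface text tells. Its arguments: {"type":"object","properties":{"deltas":{"type":"array"},"squeeze":{"type":"number"}},"required":["deltas"]}

```bash
mkdir -p pics; cat > h.py <<'E'
import numpy as np,cv2
from workcell import env,imaging,order
def cam(n,save=None):
    p=imaging.read_camera(n)
    if save: cv2.imwrite('pics/'+save,p['img'][:,:,::-1])
    return p
def toworld(p,uv,z):
    K=np.array([[p['fx'],0,p['cx']],[0,p['fy'],p['cy']],[0,0,1.]])
    u=cv2.undistortPoints(np.array(uv,float).reshape(-1,1,2),K,np.array(p['dist'],float)).reshape(-1,2)
    R,_=cv2.Rodrigues(np.array(p['rvec'],float));t=np.array(p['tvec'],float).ravel()
    c=-R.T@t
    d=np.c_[u,np.ones(len(u))]@R
    s=(z-c[2])/d[:,2]
    return c+d*s[:,None]
def rect(p,thing,z):
    r=imaging.cut_out(p,thing)
    if not r: print(thing,'none');return None
    m=r[0]['mask'].astype(np.uint8)
    cs,_=cv2.findContours(m,cv2.RETR_EXTERNAL,cv2.CHAIN_APPROX_NONE)
    c=max(cs,key=cv2.contourArea).reshape(-1,2)
    w=toworld(p,c,z)[:,:2]
    (cx,cy),(a,b),ang=cv2.minAreaRect((w*1000).astype(np.float32))
    box=cv2.boxPoints(((cx,cy),(a,b),ang))
    print(thing,round(r[0]['confidence'],2),'px',np.round(r[0]['centre']),'c',round(cx,1),round(cy,1),'size',round(a,1),round(b,1),'ang',round(ang,1),'box',np.round(box).astype(int).tolist())
    return r[0]['mask']
E
python3 - <<'E'
from h import *
s=env.get_state()
for k in s: print(k,np.round(s[k],3))
p=cam('top','t0.png')
for t,z in [('panel',0),('mat',0),('carton',.03),('board',.02),('jar',.065),('bottle_l',.06),('bottle_r',.06)]: rect(p,t,z)
R,_=cv2.Rodrigues(np.array(p['rvec'],float));print(-R.T@np.array(p['tvec']).ravel())
p=cam('scene','s0.png')
E
```

```text
clock 0.0
joint_pos [-1.389  0.314  0.045  1.304  0.     1.431]
qvel [-0.001  0.    -0.002  0.    -0.002  0.001]
tau [ 1.0000e-03 -4.8063e+01  2.9853e+01  2.0000e-02 -0.0000e+00  0.0000e+00]
tcp_pos [ 0.182 -0.545  0.241]
orientation [-0.001  0.987  0.16  -0.   ]
wrist_force [0.333 0.716 0.451]
ft_torque [-0.078  0.017  0.016]
finger_gap 0.085
panel 0.71 px [248. 215.] c 571.8 2.7 size 190.2 149.7 ang 87.9 box [[493, -90], [643, -95], [650, 95], [501, 100]]
mat 0.81 px [361. 212.] c 566.8 -307.2 size 193.0 173.2 ang 83.4 box [[470, -393], [642, -413], [664, -221], [492, -201]]
carton 0.85 px [266. 201.] c 586.5 -6.0 size 121.8 103.4 ang 79.6 box [[525, -57], [626, -75], [648, 45], [547, 63]]
board 0.69 px [164. 213.] c 541.2 302.1 size 121.4 161.9 ang 14.4 box [[462, 365], [503, 209], [620, 239], [580, 396]]
jar 0.72 px [155. 206.] c 547.4 307.3 size 64.1 51.9 ang 65.3 box [[510, 289], [558, 267], [584, 326], [537, 347]]
bottle_l 0.75 px [321. 147.] c 742.7 -178.4 size 47.3 42.1 ang 0.0 box [[719, -157], [719, -199], [766, -199], [766, -157]]
bottle_r 0.75 px [321. 147.] c 742.7 -178.4 size 47.3 42.1 ang 0.0 box [[719, -157], [719, -199], [766, -199], [766, -157]]
[0.42644886 0.00341111 1.1231589 ]
```

View pics/t0.png

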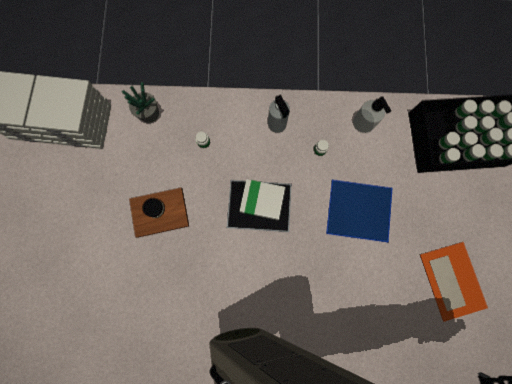

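View pics/s0.png

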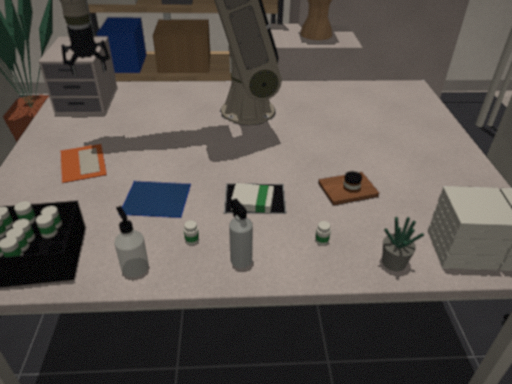

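Top view: the panel is at px (260,205) with the carton on it at (263,200). The blue mat is on the right at (360,211), the board on the left at (159,212) with the jar at (153,207), and the bottles are at (202,139) and (321,147). I'll move behind the carton's +y face.

move_arm(
  deltas=[-0.3, 0.046, -0.036, 0, 0, 0, 0, -0.3, 0.046, -0.036, 0, 0, 0, 0, -0.3, 0.046, -0.036, 0, 0, 0, 0, -0.3, 0.046, -0.036, 0, 0, 0, 0, -0.3, 0.046, -0.036, 0, 0, 0, 0, -0.3, 0.046, -0.036, 0, 0, 0, 0, -0.3, 0.046, -0.036, 0, 0, 0, 0, -0.3, 0.046, -0.036, 0, 0, 0, 0, -0.3, 0.046, -0.036, 0, 0, 0, 0, -0.3, 0.046, -0.036, 0, 0, 0, 0],
)

```text
clock: 1.7
tcp_pos: [0.5054, -0.0568, 0.2426]
orientation: [0.0, 0.987, 0.16, 0.0]
wrist_force: [-0.1, -0.7, -0.0]
finger_gap: 0.0557
```

move_arm(
  deltas=[-0.3, 0.046, -0.036, 0, 0, 0, 0, -0.3, 0.046, -0.036, 0, 0, 0, 0, -0.3, 0.046, -0.036, 0, 0, 0, 0, -0.3, 0, 0, 0, 0, 0, -10.2, -0.3, 0, 0, 0, 0, 0, -10.2, -0.3, 0, 0, 0, 0, 0, -10.2, -0.3, 0, 0, 0, 0, 0, -10.2, -0.3, 0, 0, 0, 0, 0, -10.2, -0.3, 0, 0, 0, 0, 0, -10.2, -0.3, 0, 0, 0, 0, 0, 0],
)

```text
clock: 2.95
tcp_pos: [0.6011, 0.0876, 0.2422]
orientation: [0.0, 0.769, 0.64, -0.0]
wrist_force: [0.1, 0.3, -0.6]
finger_gap: 0.0553
```

```bash
cat >> h.py <<'E'
def st():
    s=env.get_state();q=s['orientation'];w,x,y,z=q
    yaw=np.degrees(np.arctan2(2*(x*y+w*z),1-2*(y*y+z*z)))
    print('t',round(s['clock'],2),'tcp mm',np.round(np.array(s['tcp_pos'])*1000,1),'yaw_x',round(yaw,1),'q',np.round(q,3),'F',np.round(s['wrist_force'],1),'gap',round(s['finger_gap'],3))
    return np.array(s['tcp_pos']),np.radians(yaw)
def to(x,y,z=None):
    p,a=st();d=np.array([x,y])/1000-p[:2]
    X=np.array([np.cos(a),np.sin(a)]);Y=np.array([X[1],-X[0]])
    print('tool dx,dy mm',np.round([d@X*1000,d@Y*1000],1),'dz',None if z is None else round(p[2]*1000-z,1))
E
python3 - <<'E'
from h import *
p=cam('top','t1.png'); rect(p,'carton',.03);rect(p,'board',.02)
to(604,88,18)
E
```

```text
carton 0.97 px [262. 202.] c 585.6 -4.7 size 121.0 105.0 ang 78.8 box [[522, -54], [625, -74], [649, 44], [546, 65]]
board 0.71 px [137. 208.] c 532.8 375.8 size 46.6 120.8 ang 82.0 box [[470, 361], [589, 344], [596, 390], [476, 407]]
t 3.1 tcp mm [601.1  87.6 242.3] yaw_x 79.5 q [ 0.     0.769  0.639 -0.   ] F [ 0.6  0.2 -0.6] gap 0.055
tool dx,dy mm [1.  2.7] dz 224.3
```

move_arm(
  deltas=[-0.3, 0.001, 0.003, 0.055, 0, 0, 0, -0.3, 0, 0, 0.055, 0, 0, 0, -0.3, 0, 0, 0.055, 0, 0, 0, -0.3, 0, 0, 0.03, 0, 0, 0, -0.3, 0, 0, 0.015, 0, 0, 0, -0.3, 0, 0, 0.013, 0, 0, 0, -0.3, 0, 0, 0, 0, 0, 0],
)

```text
clock: 3.98
tcp_pos: [0.6044, 0.088, 0.0193]
orientation: [0.0, 0.768, 0.64, -0.0]
wrist_force: [0.8, -0.4, -0.8]
finger_gap: 0.0551
```

```bash
python3 - <<'E'
from h import *
to(604,88,18)
p=cam('scene','s1.png'); p=cam('top','t2.png'); rect(p,'carton',.03)
E
```

```text
t 3.98 tcp mm [604.4  88.   19.3] yaw_x 79.6 q [ 0.     0.768  0.64  -0.   ] F [ 0.8 -0.4 -0.8] gap 0.055
tool dx,dy mm [-0.1 -0.4] dz 1.3
carton 0.67 px [265. 200.] c 586.7 -6.2 size 118.5 100.9 ang 80.1 box [[527, -56], [626, -73], [647, 44], [547, 61]]
```

View pics/s1.png

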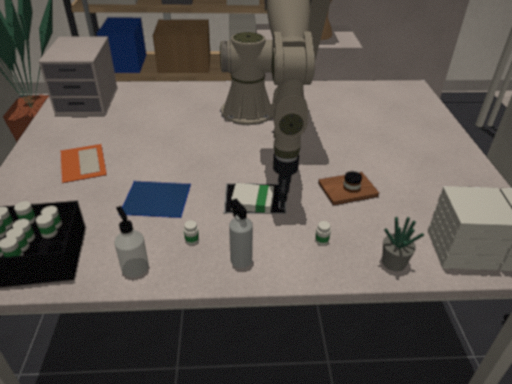

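move_arm(
  deltas=[-0.3, -0.012, 0, 0, 0, 0, 0, -0.3, -0.008, 0, 0, 0, 0, 0, -0.3, -0.006, 0, 0, 0, 0, 0, -0.3, -0.01, 0, 0, 0, 0, 0, -0.3, -0.015, 0, 0, 0, 0, -0.8, -0.3, -0.015, 0, 0, 0, 0, -0.8, -0.3, -0.015, 0, 0, 0, 0, -0.8, -0.3, -0.015, 0, 0, 0, 0, -0.8, -0.3, -0.015, 0, 0, 0, 0, -0.8, -0.3, -0.012, 0, 0, 0, 0, -0.8],
)

```text
clock: 5.38
tcp_pos: [0.5849, -0.0341, 0.0194]
orientation: [-0.0, 0.74, 0.672, 0.0]
wrist_force: [0.2, 2.6, 2.1]
finger_gap: 0.0552
```

```bash
python3 - <<'E'
from h import *
st()
p=cam('top','t3.png'); rect(p,'carton',.03)
E
```

```text
t 5.38 tcp mm [584.9 -34.1  19.4] yaw_x 84.5 q [-0.     0.74   0.672  0.   ] F [0.2 2.6 2.1] gap 0.055
carton 0.8 px [311. 204.] c 573.0 -141.5 size 44.5 105.3 ang 84.1 box [[518, -158], [623, -169], [628, -125], [523, -114]]
```

View pics/t3.png

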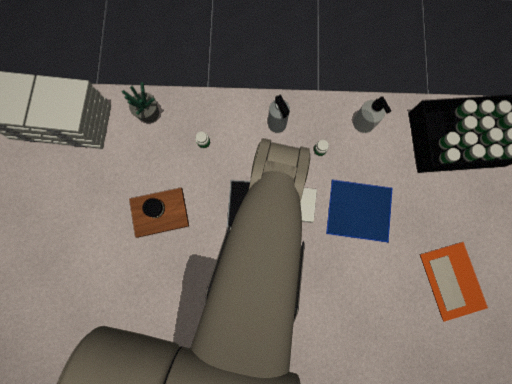

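move_arm(
  deltas=[-0.3, -0.01, 0, 0, 0, 0, -0.8, -0.3, -0.015, 0, 0, 0, 0, -0.8, -0.3, -0.015, 0, 0, 0, 0, -0.8, -0.3, -0.015, 0, 0, 0, 0, -0.8, -0.3, -0.015, 0, 0, 0, 0, 0, -0.3, -0.015, 0, 0, 0, 0, 0, -0.3, -0.015, 0, 0, 0, 0, 0, -0.3, -0.015, 0, 0, 0, 0, 0, -0.3, -0.015, 0, 0, 0, 0, 0, -0.3, -0.015, 0, 0, 0, 0, 0],
)

```text
clock: 6.72
tcp_pos: [0.5771, -0.1793, 0.0192]
orientation: [-0.0, 0.722, 0.692, -0.0]
wrist_force: [-0.6, 1.1, -0.7]
finger_gap: 0.0556
```

```bash
python3 - <<'E'
from h import *
st()
p=cam('top','t4.png'); rect(p,'carton',.03);rect(p,'mat',0)
E
```

```text
t 6.72 tcp mm [ 577.1 -179.3   19.2] yaw_x 87.6 q [-0.     0.722  0.692 -0.   ] F [-0.6  1.1 -0.7] gap 0.056
carton none
mat 0.66 px [387. 218.] c 558.3 -378.7 size 43.5 167.6 ang 83.8 box [[473, -391], [639, -409], [644, -366], [477, -348]]
```

View pics/t4.png

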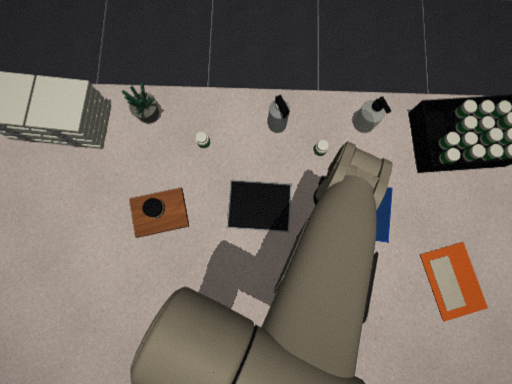

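move_arm(
  deltas=[-0.3, -0.012, 0, 0, 0, 0, 0, -0.3, -0.012, 0, 0, 0, 0, 0, -0.3, -0.012, 0, 0, 0, 0, 0, -0.3, -0.011, 0, 0, 0, 0, 0, -0.3, -0.006, 0, 0, 0, 0, 0, -0.3, 0, 0, 0, 0, 0, 0, -0.3, 0.01, 0, 0, 0, 0, 0, -0.3, 0.02, 0, 0, 0, 0, 0],
)

```text
clock: 7.88
tcp_pos: [0.5764, -0.2005, 0.0193]
orientation: [0.0, 0.722, 0.692, 0.0]
wrist_force: [0.6, 0.4, 0.1]
finger_gap: 0.0556
```

```bash
python3 - <<'E'
from h import *
st()
p=cam('scene','s2.png'); rect(p,'carton',.03);rect(p,'mat',0)
E
```

```text
t 7.88 tcp mm [ 576.4 -200.5   19.3] yaw_x 87.6 q [0.    0.722 0.692 0.   ] F [0.6 0.4 0.1] gap 0.056
carton 0.7 px [158. 196.] c 591.0 -302.3 size 127.5 130.2 ang 88.4 box [[524, -364], [654, -368], [658, -240], [528, -237]]
mat 0.9 px [153. 209.] c 565.1 -308.6 size 197.4 170.6 ang 81.8 box [[467, -394], [635, -418], [664, -223], [495, -199]]
```

View pics/s2.png

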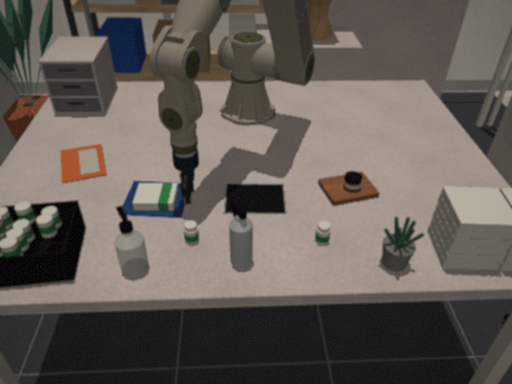

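move_arm(
  deltas=[-0.3, 0, 0, -0.04, 0, 0, 0, -0.3, 0, 0, -0.06, 0, 0, 0, -0.3, 0, 0, -0.06, 0, 0, 0, -0.3, 0.05, -0.008, 0, 0, 0, 0, -0.3, 0.053, -0.008, 0, 0, 0, 0, -0.3, 0.053, -0.008, 0, 0, 0, 0, -0.3, 0.053, -0.008, 0, 0, 0, 0, -0.3, 0.053, -0.008, 0, 0, 0, 0, -0.3, 0.053, -0.008, 0, 0, 0, 0, -0.3, 0.053, -0.008, 0, 0, 0, 0],
)

```text
clock: 9.28
tcp_pos: [0.5352, 0.1708, 0.1795]
orientation: [0.0, 0.721, 0.693, 0.0]
wrist_force: [0.8, 0.3, 0.5]
finger_gap: 0.0552
```

move_arm(
  deltas=[-0.3, 0.053, -0.008, 0, 0, 0, 0, -0.3, 0.053, -0.008, 0, 0, 0, 0, -0.3, 0.053, -0.008, 0, 0, 0, 0, -0.3, 0.053, -0.008, 0, 0, 0, 0, -0.3, 0.03, -0.003, 0, 0, 0, 0, -0.3, 0, 0, 0, 0, 0, -8.4, -0.3, 0, 0, 0, 0, 0, -8.4, -0.3, 0, 0, 0, 0, 0, 0],
)

```text
clock: 10.28
tcp_pos: [0.5102, 0.4124, 0.1792]
orientation: [0.0, 0.613, 0.79, -0.0]
wrist_force: [-0.1, -0.0, 0.2]
finger_gap: 0.0556
```

```bash
python3 - <<'E'
from h import *
to(511,419,14)
p=cam('top','t5.png'); rect(p,'carton',.03);rect(p,'mat',0);rect(p,'board',.02);rect(p,'panel',0);rect(p,'jar',.065)
E
```

```text
t 10.28 tcp mm [510.2 412.4 179.2] yaw_x 104.4 q [ 0.     0.613  0.79  -0.   ] F [-0.1 -0.   0.2] gap 0.056
tool dx,dy mm [6.2 2.4] dz 165.2
carton 0.64 px [362. 207.] c 571.6 -301.7 size 128.7 107.8 ang 88.1 box [[516, -364], [623, -368], [628, -239], [520, -236]]
mat 0.56 px [359. 226.] c 565.3 -305.3 size 191.9 172.2 ang 84.5 box [[470, -393], [642, -409], [660, -218], [489, -202]]
board 0.74 px [161. 215.] c 541.8 301.8 size 124.7 165.4 ang 13.7 box [[462, 367], [501, 207], [622, 236], [583, 397]]
panel 0.81 px [259. 206.] c 571.7 3.8 size 192.0 151.4 ang 88.8 box [[494, -91], [645, -94], [649, 98], [498, 101]]
jar none
```

View pics/t5.png

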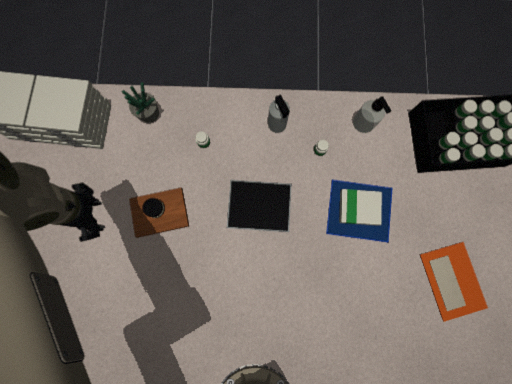

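The carton is lying inside the blue mat (px 362,207) and the panel is clear. Next I'll measure the panel and board more precisely by colour.

```bash
cat >> h.py <<'E'
def mar(p,m,z,name):
    m=cv2.resize(m.astype(np.uint8),None,fx=1,fy=1)
    cs,_=cv2.findContours(m,cv2.RETR_EXTERNAL,cv2.CHAIN_APPROX_NONE)
    c=max(cs,key=cv2.contourArea).reshape(-1,2)
    w=toworld(p,c,z)[:,:2]*1000
    r=cv2.minAreaRect(w.astype(np.float32))
    ys,xs=np.nonzero(m); q=toworld(p,np.c_[xs,ys],z)[:,:2]*1000
    C=np.cov(q.T);e,v=np.linalg.eigh(C);a=v[:,1];a=a if a[1]>0 else -a
    print(name,'rect',np.round(r[0],1),np.round(r[1],1),round(r[2],1),'| centroid',np.round(q.mean(0),1),'yaw',round(np.degrees(np.arctan2(-a[0],a[1])),2),'sz',np.round(np.sqrt(12*e),1))
E
python3 - <<'E'
from h import *
p=cam('top'); img=p['img'].astype(int)
r,g,b=img[...,0],img[...,1],img[...,2]
def box(m,x0,x1,y0,y1):
    k=np.zeros_like(m);k[y0:y1,x0:x1]=m[y0:y1,x0:x1];return k
print(img[205,225:240].tolist(), img[212,115+10:140].tolist())
m=box(r<90,215,305,165,245); mar(p,m,0,'panel')
m=box((r-b>35),120,200,180,245)
m=cv2.morphologyEx(m.astype(np.uint8),cv2.MORPH_CLOSE,np.ones((25,25))); mar(p,m,.02,'board')
for w in ('panel','board'):
    k=imaging.cut_out(p,w)[0]['mask']; mar(p,k,0 if w=='panel' else .02,w+' net')
E
```

```text
[[164, 151, 140], [162, 149, 141], [159, 145, 135], [120, 120, 114], [84, 87, 86], [31, 30, 31], [11, 14, 14], [16, 11, 18], [18, 16, 18], [16, 18, 17], [14, 13, 12], [21, 21, 20], [15, 15, 19], [24, 20, 23], [20, 21, 20]] [[85, 74, 74], [83, 81, 76], [84, 77, 72], [83, 76, 70], [86, 78, 74], [80, 73, 68], [72, 51, 38], [62, 36, 21], [56, 31, 16], [58, 32, 20], [60, 37, 21], [63, 38, 25], [61, 38, 23], [57, 33, 17], [57, 30, 18]]
panel rect [571.8   2.7] [183.  143.9] 87.7 | centroid [571.    2.8] yaw -2.58 sz [143.7 183.1]
board rect [540.8 302.1] [121.4 156.7] 13.8 | centroid [541.  301.2] yaw 11.58 sz [119.  155.3]
panel net rect [572.4   3.2] [189.6 149. ] 87.1 | centroid [571.1   3.4] yaw -3.92 sz [146.9 188.3]
board net rect [541.6 301.9] [125.8 166.4] 14.3 | centroid [538.8 300.1] yaw 15.84 sz [129.2 174.5]
```

move_arm(
  deltas=[-0.3, 0.006, 0.002, 0.05, 0, 0, 0, -0.3, 0, 0, 0.05, 0, 0, 0, -0.3, 0, 0, 0.04, 0, 0, 0, -0.3, 0, 0, 0.015, 0, 0, 0, -0.3, 0, 0, 0.01, 0, 0, 0, -0.3, -0.01, 0, 0, 0, 0, 0, -0.3, -0.008, 0, 0, 0, 0, 0, -0.3, -0.004, 0, 0, 0, 0, 0],
)

```text
clock: 11.72
tcp_pos: [0.5176, 0.3966, 0.0157]
orientation: [0.0, 0.613, 0.79, 0.001]
wrist_force: [-0.7, 0.3, -0.7]
finger_gap: 0.0553
```

```bash
python3 - <<'E'
from h import *
to(541.3+91*-.247,302+91*.969,14)
cam('wrist','w1.png')
p=cam('top','t6.png');cv2.imwrite('pics/t6c.png',cv2.resize(p['img'][140:280,40:220,::-1],None,fx=4,fy=4,interpolation=cv2.INTER_CUBIC))
E
```

```text
t 11.72 tcp mm [517.6 396.6  15.7] yaw_x 104.4 q [0.    0.613 0.79  0.001] F [-0.7  0.3 -0.7] gap 0.055
tool dx,dy mm [-6.6 -0.4] dz 1.7
```

View pics/t6c.png

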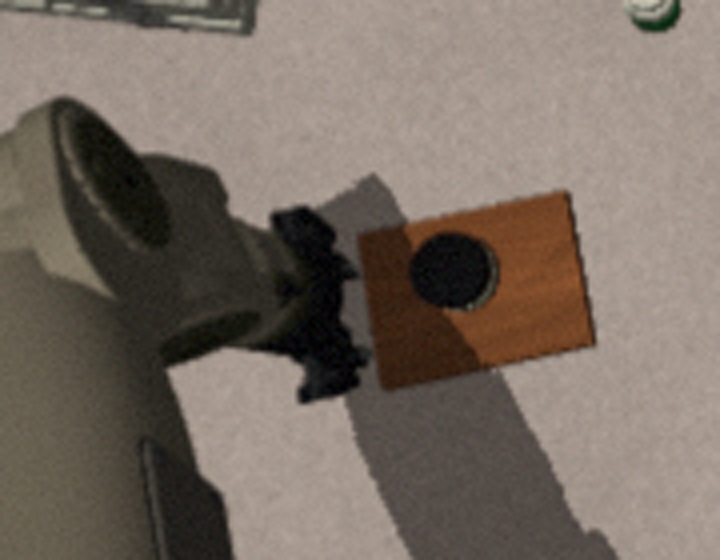

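View pics/w1.png

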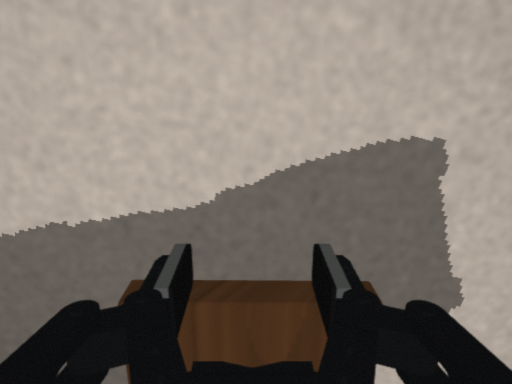

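move_arm(
  deltas=[-0.3, -0.003, 0, 0, 0, 0, 0, -0.3, -0.003, 0, 0, 0, 0, 0, -0.3, -0.004, 0, 0, 0, 0, 0, -0.3, -0.006, 0.0005, 0, 0, 0, 0.34, -0.3, -0.009, 0.001, 0, 0, 0, 0.6, -0.3, -0.012, 0.001, 0, 0, 0, 0.68, -0.3, -0.012, 0.001, 0, 0, 0, 0.68, -0.3, -0.012, 0.001, 0, 0, 0, 0.68, -0.3, -0.009, 0.001, 0, 0, 0, 0.5, -0.3, -0.006, 0.0005, 0, 0, 0, 0.34],
)

```text
clock: 13.08
tcp_pos: [0.5398, 0.3238, 0.0144]
orientation: [0.0, 0.639, 0.769, 0.0]
wrist_force: [-1.3, 4.8, 2.8]
finger_gap: 0.0554
```

```bash
cat >> h.py <<'E'
def board(p,x0,x1,y0,y1):
    img=p['img'].astype(int);m=(img[...,0]-img[...,2]>28);k=np.zeros(m.shape,np.uint8);k[y0:y1,x0:x1]=m[y0:y1,x0:x1]
    k=cv2.morphologyEx(k,cv2.MORPH_CLOSE,np.ones((25,25)));mar(p,k,.02,'board')
def exp():
    p,a=st();print('expected board centre',np.round(p[:2]*1000-91*np.array([np.cos(a),np.sin(a)]),1),'yaw',round(np.degrees(a)-90,1))
E
python3 - <<'E'
from h import *
exp()
p=cam('top','t7.png');board(p,120,240,160,260);rect(p,'board',.02);rect(p,'jar',.065)
cv2.imwrite('pics/t7c.png',cv2.resize(p['img'][140:280,80:260,::-1],None,fx=4,fy=4,interpolation=cv2.INTER_CUBIC))
cam('wrist','w2.png')
E
```

```text
t 13.07 tcp mm [539.8 323.8  14.4] yaw_x 100.6 q [0.    0.639 0.769 0.   ] F [-1.3  4.8  2.8] gap 0.055
expected board centre [556.5 234.3] yaw 10.6
board rect [593.3 234.6] [194.7 170.7] 11.1 | centroid [568.8 231.8] yaw 64.53 sz [148.4 161.6]
board 0.58 px [188. 210.] c 557.5 232.8 size 120.7 161.5 ang 10.6 box [[483, 301], [513, 142], [632, 165], [602, 323]]
jar 0.53 px [180. 201.] c 565.9 237.2 size 63.6 52.9 ang 58.4 box [[527, 224], [572, 196], [605, 250], [560, 278]]
```

View pics/t7c.png

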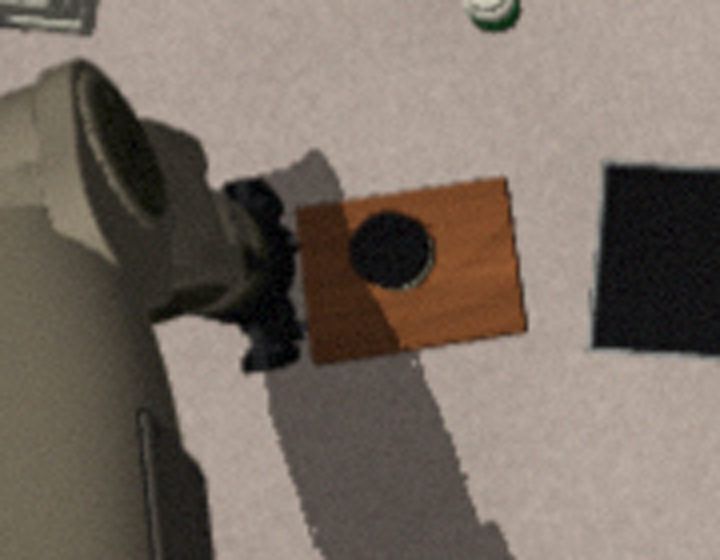

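View pics/w2.png

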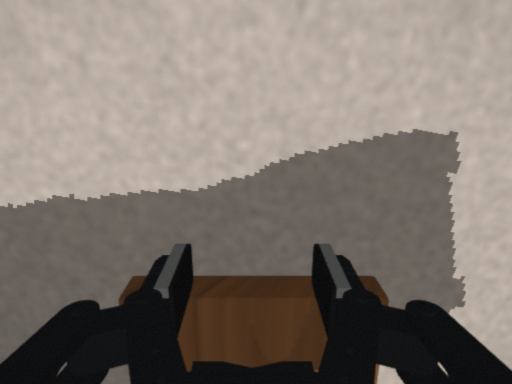

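move_arm(
  deltas=[-0.3, -0.006, 0.0005, 0, 0, 0, 0.4, -0.3, -0.009, 0.001, 0, 0, 0, 0.5, -0.3, -0.012, 0.001, 0, 0, 0, 0.7, -0.3, -0.012, 0.001, 0, 0, 0, 0.7, -0.3, -0.012, 0.001, 0, 0, 0, 0.7, -0.3, -0.012, 0.001, 0, 0, 0, 0.7, -0.3, -0.012, 0.001, 0, 0, 0, 0.7, -0.3, -0.012, 0.001, 0, 0, 0, 0.7, -0.3, -0.009, 0.001, 0, 0, 0, 0.5, -0.3, -0.006, 0.0005, 0, 0, 0, 0.4],
)

```text
clock: 14.52
tcp_pos: [0.5626, 0.224, 0.0143]
orientation: [0.0, 0.678, 0.735, 0.0]
wrist_force: [-0.4, 2.5, -1.6]
finger_gap: 0.0554
```

```bash
python3 - <<'E'
from h import *
exp()
p=cam('top','t8.png');rect(p,'board',.02);rect(p,'jar',.065)
cv2.imwrite('pics/t8c.png',cv2.resize(p['img'][140:280,120:300,::-1],None,fx=4,fy=4,interpolation=cv2.INTER_CUBIC))
E
```

```text
t 14.53 tcp mm [562.6 224.   14.3] yaw_x 94.6 q [0.    0.678 0.735 0.   ] F [-0.4  2.5 -1.6] gap 0.055
expected board centre [569.8 133.3] yaw 4.6
board 0.7 px [219. 205.] c 571.2 132.4 size 127.0 161.3 ang 3.6 box [[503, 209], [513, 48], [640, 56], [630, 217]]
jar 0.72 px [215. 197.] c 580.4 136.3 size 58.7 52.1 ang 2.6 box [[550, 161], [552, 109], [611, 112], [608, 164]]
```

View pics/t8c.png

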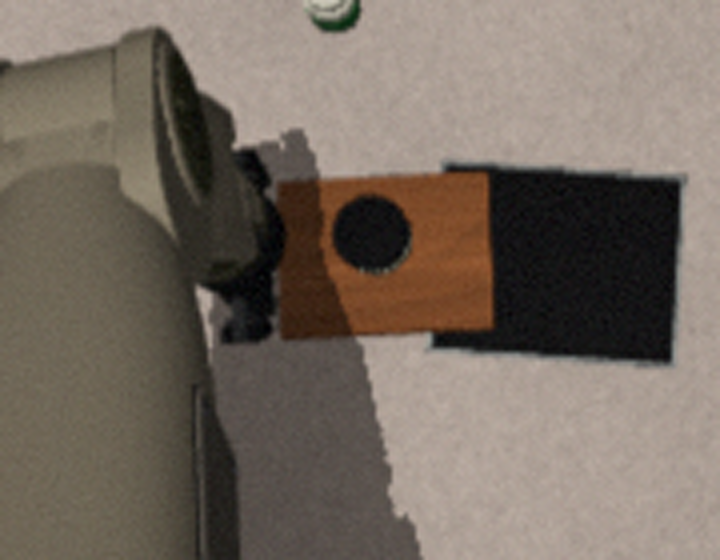

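move_arm(
  deltas=[-0.3, -0.006, 0.0005, 0, 0, 0, 0.4, -0.3, -0.009, 0.001, 0, 0, 0, 0.5, -0.3, -0.012, 0.001, 0, 0, 0, 0.7, -0.3, -0.012, 0.001, 0, 0, 0, 0.7, -0.3, -0.012, 0.001, 0, 0, 0, 0.7, -0.3, -0.012, 0.001, 0, 0, 0, 0.7, -0.3, -0.012, 0.001, 0, 0, 0, 0.7, -0.3, -0.012, 0.001, 0, 0, 0, 0.7, -0.3, -0.009, 0.001, 0, 0, 0, 0.5, -0.3, -0.006, 0.0005, 0, 0, 0, 0.4],
)

```text
clock: 15.92
tcp_pos: [0.575, 0.1225, 0.0144]
orientation: [0.0, 0.716, 0.698, 0.0]
wrist_force: [0.4, 5.6, 3.8]
finger_gap: 0.0556
```

```bash
python3 - <<'E'
from h import *
exp()
p=cam('top','t9.png');rect(p,'board',.02);rect(p,'jar',.065)
cv2.imwrite('pics/t9c.png',cv2.resize(p['img'][140:280,170:350,::-1],None,fx=4,fy=4,interpolation=cv2.INTER_CUBIC))
E
```

```text
t 15.93 tcp mm [575.  122.5  14.4] yaw_x 88.6 q [0.    0.716 0.698 0.   ] F [0.4 5.6 3.8] gap 0.056
expected board centre [572.8  31.5] yaw -1.4
board 0.94 px [255. 207.] c 575.5 31.5 size 159.8 122.1 ang 88.6 box [[512, -47], [635, -50], [638, 110], [516, 113]]
jar 0.86 px [250. 197.] c 583.1 37.9 size 53.8 53.4 ang 46.3 box [[545, 37], [584, 0], [621, 39], [582, 76]]
```

View pics/t9c.png

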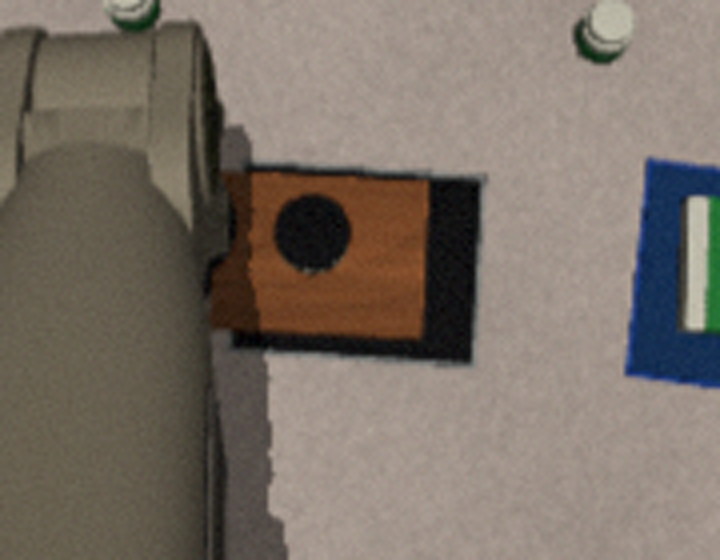

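move_arm(
  deltas=[-0.3, -0.006, 0, 0, 0, 0, 0.3, -0.3, -0.008, 0, 0, 0, 0, 0.3, -0.3, -0.007, 0, 0, 0, 0, 0.3, -0.3, -0.005, 0, 0, 0, 0, 0.3, -0.3, -0.003, 0, 0, 0, 0, 0, -0.3, 0, 0, 0, 0, 0, 0],
)

```text
clock: 16.82
tcp_pos: [0.5737, 0.0932, 0.0142]
orientation: [0.0, 0.723, 0.691, -0.001]
wrist_force: [1.0, -0.4, -0.3]
finger_gap: 0.0556
```

```bash
python3 - <<'E'
from h import *
exp()
p=cam('top','t10.png');rect(p,'board',.02)
E
```

```text
t 16.82 tcp mm [573.7  93.2  14.2] yaw_x 87.4 q [ 0.     0.723  0.691 -0.001] F [ 1.  -0.4 -0.3] gap 0.056
expected board centre [569.5   2.3] yaw -2.6
board 0.98 px [264. 209.] c 572.2 -2.1 size 151.0 121.6 ang 87.3 box [[508, -75], [629, -80], [637, 70], [515, 76]]
```

move_arm(
  deltas=[-0.3, 0.008, 0, 0, 0, 0, 0, -0.3, 0.025, 0, 0, 0, 0, 0, -0.3, 0.03, 0, -0.02, 0, 0, 0, -0.3, 0.03, 0, -0.04, 0, 0, 0, -0.3, 0.03, 0, -0.05, 0, 0, 0, -0.3, 0.05, 0, -0.03, 0, 0, 0, -0.3, 0.055, 0, 0, 0, 0, 0, -0.3, 0.055, 0, 0, 0, 0, 0, -0.3, 0.05, 0, 0, 0, 0, 0, -0.3, 0, 0, 0, 0, 0, 0],
)

```text
clock: 18.18
tcp_pos: [0.5875, 0.431, 0.1532]
orientation: [-0.0, 0.721, 0.693, 0.0]
wrist_force: [-0.3, -1.3, 0.1]
finger_gap: 0.0555
```

```bash
python3 - <<'E'
from h import *
st()
p=cam('top','t11.png')
for t,z in [('panel',0),('board',.02),('board',.02),('jar',.065),('carton',.03),('mat',0),('bottle_l',.06)]: rect(p,t,z)
cv2.imwrite('pics/t11c.png',cv2.resize(p['img'][120:260,210:410,::-1],None,fx=4,fy=4,interpolation=cv2.INTER_CUBIC))
cam('scene','s3.png')
E
```

```text
t 18.18 tcp mm [587.5 431.  153.2] yaw_x 87.7 q [-0.     0.721  0.693  0.   ] F [-0.3 -1.3  0.1] gap 0.055
panel 0.62 px [250. 224.] c 571.5 4.2 size 186.7 148.4 ang 87.7 box [[494, -86], [642, -92], [649, 95], [501, 100]]
board 0.74 px [263. 207.] c 572.0 2.3 size 159.7 120.9 ang 87.5 box [[508, -75], [629, -80], [636, 79], [515, 85]]
board 0.74 px [263. 207.] c 572.0 2.3 size 159.7 120.9 ang 87.5 box [[508, -75], [629, -80], [636, 79], [515, 85]]
jar 0.61 px [262. 198.] c 581.1 5.9 size 58.5 52.3 ang 1.6 box [[551, 31], [553, -21], [611, -19], [610, 33]]
carton 0.62 px [360. 209.] c 570.5 -302.0 size 128.1 105.7 ang 87.2 box [[514, -363], [620, -369], [626, -241], [521, -235]]
mat 0.9 px [361. 225.] c 564.9 -307.1 size 193.1 174.0 ang 83.6 box [[468, -393], [641, -413], [662, -221], [489, -201]]
bottle_l 0.71 px [322. 146.] c 742.8 -178.4 size 36.1 50.9 ang 46.8 box [[712, -174], [749, -209], [774, -183], [737, -148]]
```

View pics/t11c.png

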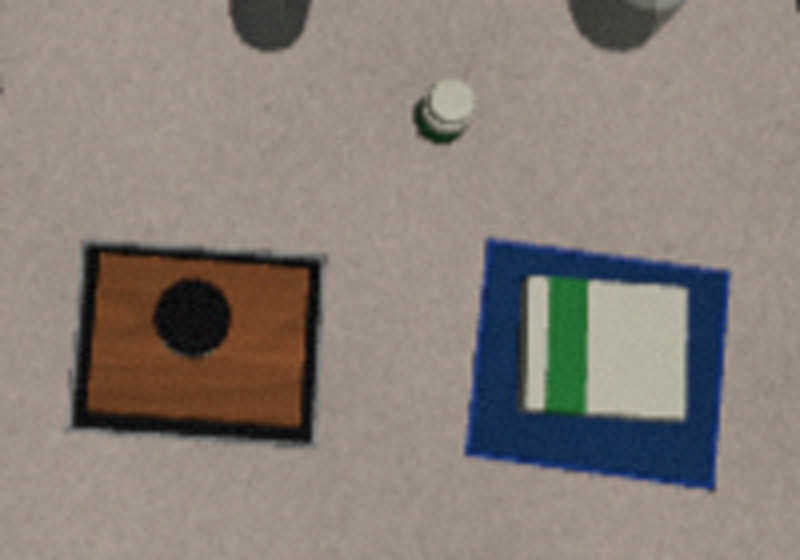

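View pics/s3.png

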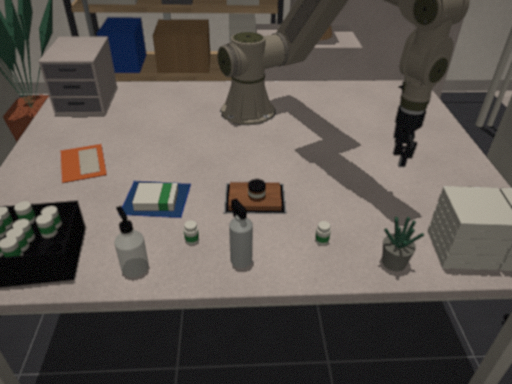

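The board sits centred on the panel with rim showing all round and the jar standing. The carton is inside the mat, and the robot is clear of everything.

```bash
python3 -c "
from h import *
print(order.hand_in())"
```

```text
the job is handed in; nothing more can be done
None
```

The job is done and handed in at about 18 s on the robot's clock. I slid the carton off the panel onto the blue mat, then slid the board with the jar onto the cleared panel. Both were pushed flat with two fingers against one side. I saw nothing touch the jar, and the carton and board never came near each other.

- **Board:** in the last top view it was centred within about 2 mm of the panel's centre, with yaw matching to within about 0.5°. That leaves roughly 13–15 mm of margin on every side, and no corner overhangs.
- **Jar:** it was upright on the board.
- **Carton:** it lay wholly on the mat, with about 20 mm or more of blue showing all round.
- **Bottles:** both small bottles look unmoved. I re-measured only the one beside the mat, and it matched its first reading. I checked the other by eye in the pictures.
- **Forces:** wrist force stayed under about 7 N in every reading I took.

**Disagreements:** some network readings were off when the arm or its shadow hid part of an object. For example, it cropped the board while the arm was over it, and read the carton about 8 mm too long. Colour thresholding also failed once in shadow. In those cases I relied on the arm's own position and the pictures, and the final clear views agreed with them.

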